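Park the tall work torch on the free charging stand

TASK

One of the two charging stands is free. Pick up the tall work torch that stands loose on the table top and stand it on the round pad of the free charging stand, under its overhanging head, upright and with its whole foot on the pad, and let go. Keep the torch upright all the way; it is slim and falls over easily. Leave the other torch standing on its stand and do not disturb the other things.

Things in the scene. Friction and masses are not known exactly. Their poses are not given: they have to be found in the camera images.
- torch: the loose work torch to be moved: slim black cylinder, green band, 255 mm tall, 35 to 40 mm thick, 0.16 to 0.29 kg. Stands on a flat rubber boot, 40 mm across, and topples if leaned about 9 degrees. Origin at the centre of its underside (within 2 mm), z up along the torch. Grip it well up, best 186 to 210 mm above the underside, where it is 35 x 36 mm. Any heading about its own axis will do
- spare_torch: an identical torch already standing on the occupied charging stand (origin as for the torch); it is loose, and stays where it is
- dock_empty: the free charging stand, fixed: foot plate 125 x 120 x 10 mm with a black rubber pad (disc, 80 mm across, 4 mm high), an aluminium column behind it (40 mm wide, local x 0.050 to 0.070) and a grey head overhanging the pad: 310 to 348 mm above the table, 90 mm wide, local x -0.005 to 0.075. Origin on the table under the pad's centre; x from the open front (towards the robot) to the column, z up
- dock_full: the occupied charging stand, same shape and axes, 15 to 20 cm to one side of the free one (left or right)
- dock_empty_pad (a point): centre of the top of the free stand's pad, 14 mm above the table; axes as dock_empty (x level, from the open front to the column; turned up to 12 degrees from straight ahead). The head's overhang blocks a tool pointing straight down over the pad; a tool leaning back towards the robot gets in
- duct_tape: bystander: grey roll of tape lying flat, 107 mm across, 48 mm high, origin under its centre; leave alone
- tape_measure: bystander: yellow tape measure, 36 x 80 x 62 mm, origin under its centre; leave alone
- threadlock_bottle: bystander: small red bottle, 24 x 36 x 92 mm, standing, origin under its centre; leave alone
There are look-alikes about, which are no part of the job. Leave any red or white look-alike of the torch alone.

How it is judged:
By the outcome, as a careful person would: the job done as asked, in the order asked, and still so for the second after the job is handed in, with the robot touching nothing.
It also fails if it takes over 54 s, if anything falls off the work surface, if the arm or the gripper's body presses on something with over 40 N, if the wrist force passes 120 N, or if a joint passes its speed limit or range.

ROBOT

A 6-joint arm with a two-finger parallel gripper is mounted at the origin on a cart in front of the work surface, level with it; the furniture and walls round the work are solid. World frame = base frame: x ahead of the robot, y to its left, z up, the work surface at z = 0. Lengths are in m, angles in rad, forces in N, time in s.
With the tool pointing down it reaches from about 0.4 to 0.825 m from the base axis. Payload 7 kg.
Tool frame: the origin (TCP) lies midway between the tips of the shut fingers; the grasp point (between the pads) lies 19 mm behind it (arm.grip_point_offset is the distance from the TCP to the grasp point, in m); z points along the fingers, y is the direction in which the jaws open and shut (so a half turn about z gives the same grasp; the last joint's range is limited). The gripper opens to 88 mm and grips with 3 to 60 N. Pads are 19 mm wide; open, the fingers measure 130 mm over their backs; the gripper's body (78 mm by 193 mm) begins 47 mm behind the grasp point.
Start: joints at [-0.962, 0.359, 0.012, 0, -1.224, -0.288], TCP at [0.213, -0.641, 0.227] pointing down, gripper open.
Joint ranges: [-3.07, 3.07], [-1.43, 2.12], [-1.02, 1.25], [-3.03, 1.67], [-3.05, -0], [-3.03, 3.03]. Speed limits (rad/s): [2.39, 2.39, 3.01, 3.14, 3.14, 3.14].

INTERFACE

Orientations are given as [roll, pitch, yaw] about the fixed x, y, z axes, in that order (R = Rz(yaw) Ry(pitch) Rx(roll)).
In Python, from station import arm gives the robot as it stands.
- The arm moves only by the tool move_arm, never from a script. Its argument "deltas" is a list of rows, each a list of 6 numbers: the shift along the world's x, y, z in mm, then the turn, a rotation vector about the world's x, y, z in degrees. In form: [[tx, ty, tz, ax, ay, az], ...]. A call has exactly 5 rows; each row shifts and turns the commanded pose from where the row before left it; what a row does not reach is not made up. A row lasts 1/12 s, in which the tool goes at most 41.7 mm and 7.16 degrees, less where a joint would pass 70% of its speed; a pose out of reach is approached as far as the arm can. A call with a gripper value outside its range is refused whole. "claw" is the closure in counts, from 0 (fully open) to 255 (shut), set as the call begins (left out, the last holds). The fingers move at their own pace and stop on an object; "squeeze" is the grip in N (left out, the last holds). Time passes only in rows, so rows that do not move let the fingers close, or fill a call up. It gives the time, the measured TCP pose, the force and the opening at its end, in the units of the state.
- arm.get_state(): the state, without advancing time (a new reading comes with each control period).
- arm.grab_frame(name): name is "side" or "top" or "wrist"; returns the picture (384x512x3 uint8, red, green, blue); there is no depth.
- arm.calibration(name): a dict with "intrinsics" (3x3 intrinsics, pixels), "T" (4x4, takes a point from camera to world coordinates); the wrist camera has in their place "mount" (4x4, takes a point from camera to tool coordinates, whose origin is the TCP and whose axes are the flange's). Camera axes: x right, y up, looking along -z (the intrinsics and any distortion apply to the point x, -y, -z); pixel columns grow to the right and rows downward; lengths in m; the calibration is good to about 2 mm. The wrist camera is an equidistant fisheye: a pixel r from the principal point sees the ray r / f radians off the axis. A picture is of the moment at which its call begins: read the wrist's pose just before it. calibration takes no time and is no camera call.
- arm.job_done(): hands the job in, once; it reports no verdict.
Trained networks look in the newest picture that a camera, given by its name, has taken for a name from the list of things; names that differ only in an ending like _2 or _b are one class to them, and where a whole thing is asked for, a point or a joint stands for the part that bears it (a point fixed in the world has none). Each returns a list of dicts, best first, with "score" (0 to 1); they miss things now and then, are a little off and sometimes report something else, mostly with a low value. They report only what shows in the picture. A call takes as long as a camera call. They do not tell look-alikes from the thing itself.
- arm.spot_in(thing, camera): "xy" ([column, row] in pixels, amid what is visible of it).
- arm.masks_of(thing, camera): "pixels" (384x512 bool, what is visible of it) and "xy" ([column, row] in pixels, amid what is visible of it).
- arm.spot_point(thing, camera): "xy" ([column, row] in pixels: a listed point, or the origin of a listed thing).
The state is a dict: "t": time; "q": joint angles; "qd": joint speeds; "joint_efforts": joint torques, N m; "eef_pos": TCP position; "ee_rot": TCP orientation; "force": force on the tool from outside, world axes, zero at the start; "moment": the same for the moment, N m; "width": finger opening in m.
Only numpy, scipy, OpenCV 4.12 (cv2) and the standard library are available. Lean on these libraries where they do the work, as an engineer would, in place of code of your own. Each camera call takes 0.05 s, during which the arm holds its last target. There are 200 camera calls.

## Working session

There is one attempt and no reset: what is moved stays moved. The work goes in short steps, Python scripts to look and compute and a tool call to move; the robot and the scene stay as the last step left them, time stands still between calls to the robot, and variables do not carry over. Pictures are saved under pics/ and viewed, about 8 in all and at most 12, crops included, and the job is handed in when it is done.

Besides the shell and the picture viewer there is one more tool, called after "Call:" as a command line: name --pt "numbers of a row" for each row, then --argument value for the rest. move_arm: Moves the arm, as the interface text tells. Its arguments: {"type":"object","properties":{"deltas":{"type":"array","items":{"type":"array","items":{"type":"number"}}},"claw":{"type":"number"},"squeeze":{"type":"number"}},"required":["deltas"]}

```bash
mkdir -p pics; ls
cat > h.py <<'E'
import numpy as np, cv2
from station import arm
from scipy.spatial.transform import Rotation as R
def cam(n):
    c=arm.calibration(n); return np.array(c["intrinsics"]),np.array(c["T"]),c
def ray(n,uv):
    K,T,_=cam(n); d=np.linalg.inv(K)@[uv[0],uv[1],1]; d=np.array([d[0],-d[1],-d[2]])
    return T[:3,3],T[:3,:3]@d
def onplane(n,uv,z):
    o,d=ray(n,uv); return o+d*(z-o[2])/d[2]
def proj(n,p):
    K,T,_=cam(n); q=np.linalg.inv(T)@[*p,1]; u=K@[q[0],-q[1],-q[2]]; return u[:2]/u[2]
def save(n,f,s=1.5):
    im=arm.grab_frame(n); cv2.imwrite(f"pics/{f}.png",cv2.resize(im[:,:,::-1],None,fx=s,fy=s)); return im
E
python3 - <<'E'
from h import *
a=save("side","a1",1.5); b=save("top","b1",1.5)
for n in("side","top"):
    print(n,{k:np.round(v,3).tolist() for k,v in arm.calibration(n).items() if not isinstance(v,str)})
    for t in("torch","dock_empty_pad","dock_empty","spare_torch","dock_full"):
        for f in (arm.spot_point,):
            r=f(t,n); print(n,t,[(np.round(x["xy"],1).tolist(),round(x["score"],2),onplane(n,x["xy"],0.014 if 'pad' in t else 0).round(3).tolist()) for x in r[:4]])
print(arm.get_state()["t"])
print(arm.get_state())
E
```

```text
pics
side {'intrinsics': [[419.116, 0.0, 253.415], [0.0, 419.116, 189.927], [0.0, 0.0, 1.0]], 'T': [[0.997, 0.04, -0.07, 0.456], [-0.079, 0.616, -0.783, -0.652], [0.012, 0.786, 0.618, 0.575], [0.0, 0.0, 0.0, 1.0]]}
side torch [([251.6, 158.5], 0.82, [0.527, 0.202, 0.0]), ([252.6, 176.1], 0.76, [0.523, 0.129, 0.0]), ([230.0, 245.7], 0.68, [0.463, -0.091, 0.0]), ([292.8, 207.7], 0.31, [0.599, 0.011, 0.0])]
side dock_empty_pad [([291.8, 210.7], 0.68, [0.592, -0.014, 0.014])]
side dock_empty [([292.3, 212.8], 0.89, [0.596, -0.005, 0.0])]
side spare_torch [([295.2, 157.1], 0.87, [0.635, 0.202, 0.0]), ([294.1, 208.9], 0.55, [0.601, 0.007, 0.0])]
side dock_full [([294.1, 166.5], 0.93, [0.626, 0.162, 0.0])]
top {'intrinsics': [[418.548, 0.0, 253.581], [0.0, 418.548, 191.024], [0.0, 0.0, 1.0]], 'T': [[0.01, 0.998, -0.061, 0.445], [-1.0, 0.009, -0.018, 0.007], [-0.018, 0.061, 0.998, 1.015], [0.0, 0.0, 0.0, 1.0]]}
top torch [([179.4, 185.2], 0.9, [0.519, 0.208, 0.0]), ([214.8, 182.6], 0.66, [0.526, 0.121, 0.0]), ([300.8, 209.8], 0.59, [0.462, -0.088, 0.0]), ([166.2, 220.6], 0.59, [0.432, 0.238,
[... 205 characters left out ...]
ck_full [([194.9, 141.0], 0.91, [0.628, 0.172, 0.0])]
0.6
{'t': 0.6, 'q': array([-9.61875574e-01,  3.58568750e-01,  1.18808847e-02, -1.09827946e-05,
       -1.22406596e+00, -2.88122502e-01]), 'qd': array([ 0.00053693, -0.00042934,  0.00161609,  0.00037944,  0.00203094,
        0.00159213]), 'joint_efforts': array([ 2.80197719e-04, -5.81990719e+01,  2.93182611e+01,  6.99969202e+00,
        1.23721283e-02, -3.98137161e-05]), 'eef_pos': array([ 0.21283745, -0.64054296,  0.22657115]), 'ee_rot': array([-3.14155484e+00,  2.19795963e-05, -2.82079813e+00]), 'force': array([-0.99191556,  0.73276892,  0.2039972 ]), 'moment': array([-0.01429313,  0.0611842 ,  0.06209832]), 'width': 0.08738939578065312}
```

View pics/a1.png

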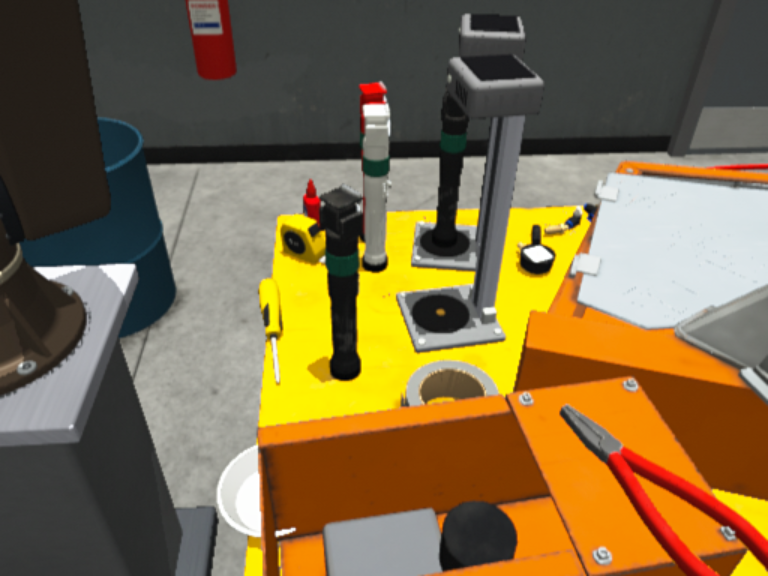

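View pics/b1.png

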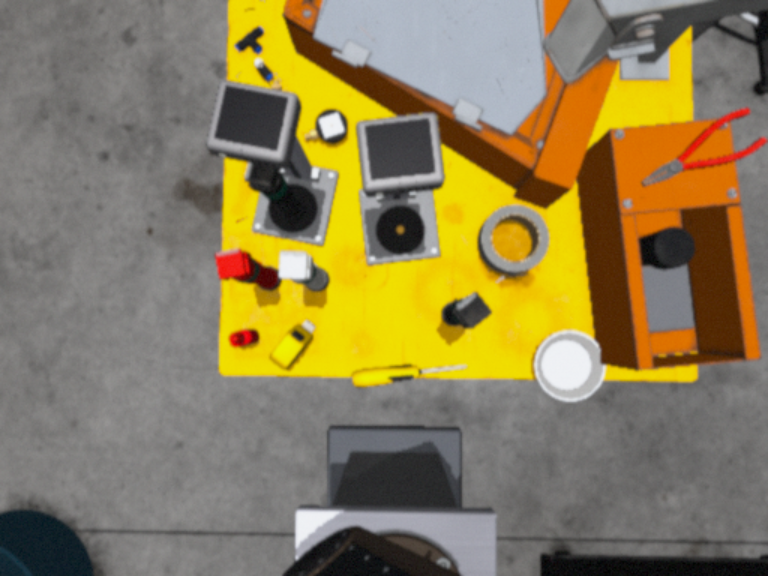

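The loose black torch's base is at about (343,368)/1.5 in the side view. The free stand is the nearer one, with its pad at (440,314) in the side view and (400,230) in the top view. The red and white ones are look-alikes. Next I refine the pad centre and dock yaw.

Run:
```python
from h import *
for n,f,(x0,y0,x1,y1) in(("top","b1",(366,198,434,262)),("side","a1",(402,285,474,342))):
    im=cv2.imread(f"pics/{f}.png"); g=im.max(2); m=np.zeros(g.shape,np.uint8); m[y0:y1,x0:x1]=(g[y0:y1,x0:x1]<60)
    m=cv2.morphologyEx(m,cv2.MORPH_CLOSE,np.ones((9,9)))
    k,l,s,c=cv2.connectedComponentsWithStats(m); i=1+s[1:,4].argmax()
    cs,_=cv2.findContours((l==i).astype(np.uint8),0,2); e=cv2.fitEllipse(cs[0])
    P=np.array([onplane(n,(p[0]+.5)/1.5-.5,.014)[:2] for p in cs[0].reshape(-1,1,2)])
    A=np.c_[P,np.ones(len(P))]; q=np.linalg.lstsq(A,(P**2).sum(1),rcond=None)[0]
    ctr=q[:2]/2; print(n,s[i],e, "circle",ctr.round(4),np.sqrt(q[2]+ctr@ctr).round(4))
    # plate
    gray=cv2.cvtColor(im,6)
    print([ (n2,onplane(n,(np.array(uv)+.5)/1.5-.5,.010).round(3).tolist()) for n2,uv in ({"fl":(368,263),"fr":(440,256),"bl":(360,192)} if n=="top" else {"f_r":(416,349),"b_r":(504,339),"f_l":(397,293),"bl":(473,286)}).items()])
# torch mask
for n in("side","top"):
    arm.grab_frame(n); 
    for r in arm.masks_of("torch",n)[:4]:
        ys,xs=np.where(r["pixels"]); print(n,round(r["score"],2),xs.min(),xs.max(),ys.min(),ys.max(),[(y,xs[ys==y].min(),xs[ys==y].max()) for y in range(ys.min(),ys.max()+1,6)] if n=="side" else '')
print(arm.calibration("wrist"))
b=cv2.imread("pics/b1.png")[60:300,320:480]; a=cv2.imread("pics/a1.png")[270:400,310:530]
cv2.imwrite("pics/c.png",np.hstack([cv2.resize(b,(400,600)),cv2.resize(a,(400,236)) if 0 else cv2.copyMakeBorder(cv2.resize(a,(400,236)),0,364,0,0,0)]))
```

```text
top [ 376  198   47   56 1815] ((399.4580078125, 228.85629272460938), (45.66040802001953, 49.36764144897461), 170.76776123046875) circle [ 0.5993 -0.0033] 0.0381
[('fl', [0.544, 0.047, 0.01]), ('fr', [0.556, -0.069, 0.01]), ('bl', [0.659, 0.061, 0.01])]
side [ 412  295   57   38 1723] ((439.9166564941406, 313.3926696777344), (37.14862823486328, 57.114112854003906), 94.5586929321289) circle [ 0.5961 -0.0068] 0.0391
[('f_r', [0.555, -0.071, 0.01]), ('b_r', [0.673, -0.06, 0.01]), ('f_l', [0.542, 0.045, 0.01]), ('bl', [0.654, 0.054, 0.01])]
side 0.84 241 260 70 181 [(70, np.int64(243), np.int64(258)), (76, np.int64(243), np.int64(258)), (82, np.int64(243), np.int64(259)), (88, np.int64(243), np.int64(259)), (94, np.int64(242), np.int64(259)), (100, np.int64(242), np.int64(258)), (106, np.int64(242), np.int64(259)), (112, np.int64(242), np.int64(258)), (118, np.int64(242), np.int64(258)), (124, np.int64(242), np.int64(259)), (130, np.int64(242), np.int64(258)), (136, np.int64(243), np.int64(256)), (142, np.int64(243), np.int64(256)), (148, np.int64(243), np.int64(256)), (154, np.int64(243
[... 530 characters left out ...]
7, np.int64(217), np.int64(239)), (183, np.int64(218), np.int64(239)), (189, np.int64(218), np.int64(239)), (195, np.int64(220), np.int64(238)), (201, np.int64(220), np.int64(237)), (207, np.int64(219), np.int64(237)), (213, np.int64(220), np.int64(236)), (219, np.int64(220), np.int64(236)), (225, np.int64(220), np.int64(236)), (231, np.int64(222), np.int64(237)), (237, np.int64(221), np.int64(239)), (243, np.int64(220), np.int64(240)), (249, np.int64(221), np.int64(238))]Traceback (most recent call last):
  File "<stdin>", line 17, in <module>
    return umr_minimum(a, axis, None, out, keepdims, initial, where)
ValueError: zero-size array to reduction operation minimum which has no identity
```

Call:
move_arm --pt "0 0 30 0 0 0" --pt "0 0 40 0 0 0" --pt "0 0 40 0 0 0" --pt "0 0 40 0 0 0" --pt "0 0 30 0 0 0" --claw 0

```text
t: 1.12
eef_pos: [0.2125, -0.6408, 0.4108]
ee_rot: [-3.138, 0.0, -2.821]
force: [0.3, -0.4, 1.4]
width: 0.0878
```

Call:
move_arm --pt "5 35 5 1.6 -4.7 0" --pt "5 35 5 1.6 -4.7 0" --pt "5 35 5 1.6 -4.7 0" --pt "5 35 5 1.6 -4.7 0" --pt "5 35 5 1.6 -4.7 0"

```text
t: 1.53
eef_pos: [0.2383, -0.464, 0.4327]
ee_rot: [3.14, 0.437, -2.82]
force: [-1.2, -0.3, -0.9]
width: 0.0881
```

Run:
```python
from h import *
s=arm.get_state(); print({k:np.round(s[k],4).tolist() for k in("t","q","eef_pos","ee_rot")})
c=arm.calibration("wrist"); print({k:np.round(v,3).tolist() for k,v in c.items() if not isinstance(v,str)})
```

```text
{'t': 1.5333, 'q': [-1.064, 0.0375, 0.1553, -0.4299, -1.6011, -0.2177], 'eef_pos': [0.2383, -0.464, 0.4327], 'ee_rot': [3.1401, 0.4374, -2.8205]}
{'intrinsics': [[297.319, 0.0, 261.464], [0.0, 297.319, 199.933], [0.0, 0.0, 1.0]], 'mount': [[-0.0, 0.952, 0.305, 0.084], [1.0, -0.0, 0.001, -0.001], [0.001, 0.305, -0.952, -0.158], [0.0, 0.0, 0.0, 1.0]]}
```

Call:
move_arm --pt "0 35 0 1.6 -4.7 0" --pt "0 35 0 1.6 -4.7 0" --pt "0 35 0 1.6 -4.7 0" --pt "0 35 0 1.6 -4.7 0" --pt "0 35 0 1.6 -4.7 0"

```text
t: 1.95
eef_pos: [0.2381, -0.2888, 0.4325]
ee_rot: [3.137, 0.87, -2.821]
force: [-1.3, 0.6, -0.9]
width: 0.0876
```

Run:
```python
from h import *
s=arm.get_state(); print({k:np.round(s[k],4).tolist() for k in("t","q","eef_pos","ee_rot")})
```

```text
{'t': 1.95, 'q': [-1.3367, -0.1841, -0.1139, -0.8731, -1.6861, 0.0017], 'eef_pos': [0.2381, -0.2888, 0.4325], 'ee_rot': [3.1374, 0.8702, -2.8212]}
```

```bash
cat > kin.py <<'E'
import numpy as np, itertools
from scipy.spatial.transform import Rotation as R
from scipy.optimize import least_squares
D=[([-9.61875574e-01,.358568750,.0118808847,-1.1e-5,-1.22406596,-.288122502],[.21283745,-.64054296,.22657115],[-3.14155484,2.2e-5,-2.82079813]),
([-1.064,.0375,.1553,-.4299,-1.6011,-.2177],[.2383,-.464,.4327],[3.1401,.4374,-2.8205]),
([-1.3367,-.1841,-.1139,-.8731,-1.6861,.0017],[.2381,-.2888,.4325],[3.1374,.8702,-2.8212])]
E_=lambda a,t:R.from_euler(a,t)
S=[1,1]
def fk(q,L,s4=None,s6=None):
    s4=s4 or S[0]; s6=s6 or S[1]
    H,L1,L2,off,Lt=L
    A=E_('z',q[0])*E_('y',q[1]); p=np.array([0,0,H])+A.apply([0,0,L1])
    A=A*E_('y',-q[2]); p=p+A.apply([L2,0,0])
    A=A*E_('x',s4*q[3])*E_('y',-q[4])
    p=p+A.apply([Lt,off,0]); A=A*E_('x',s6*q[5])
    return p,A
if __name__=="__main__":
  for s4,s6 in itertools.product((1,-1),(1,-1)):
    f=lambda L:np.concatenate([fk(q,L,s4,s6)[0]-p for q,p,_ in D])
    r=least_squares(f,[.25,.5,.5,-.19,.33])
    M=[(fk(q,r.x,s4,s6)[1].inv()*R.from_euler('xyz',o)).as_matrix().round(2) for q,_,o in D]
    print(s4,s6,r.x.round(4),np.abs(r.fun).max().round(4),np.abs(M[1]-M[0]).max(),np.abs(M[2]-M[0]).max()); print(M[0].tolist())
E
python3 kin.py
```

```text
1 1 [-0.5923  0.6314  0.4701 -0.1749 -0.3494] 0.0595 0.74 1.16
[[0.0, -0.0, 1.0], [-0.84, 0.54, 0.0], [-0.54, -0.84, 0.0]]
1 -1 [-0.5923  0.6314  0.4701 -0.1749 -0.3494] 0.0595 0.74 1.17
[[0.0, -0.0, 1.0], [-1.0, 0.0, 0.0], [-0.0, -1.0, -0.0]]
-1 1 [ 0.1989  0.6016  0.4636 -0.1918  0.3781] 0.0 0.12000000000000005 0.54
[[0.0, 0.0, 1.0], [-0.84, 0.54, 0.0], [-0.54, -0.84, 0.0]]
-1 -1 [ 0.1989  0.6016  0.4636 -0.1918  0.3781] 0.0 0.0 0.0
[[0.0, 0.0, 1.0], [-1.0, -0.0, 0.0], [0.0, -1.0, 0.0]]
```

```bash
cat >> kin.py <<'E'
L=[.1989,.6016,.4636,-.1918,.3781]; S[:]=[-1,-1]
M=np.array([[0,0,1],[-1,0,0],[0,-1,0.]])
lo=np.array([-3.07,-1.43,-1.02,-3.03,-3.05,-3.03]); hi=np.array([3.07,2.12,1.25,1.67,0,3.03])
def tool(psi,th):  # deg; y axis az psi+90
    c,s=np.cos(np.radians(psi)),np.sin(np.radians(psi)); t=np.radians(th)
    z=np.array([np.sin(t)*c,np.sin(t)*s,-np.cos(t)]); y=np.array([-s,c,0]); return np.c_[np.cross(y,z),y,z]
def ik(p,Rm,q0):
    def f(q):
        P,A=fk(q,L); return np.r_[(P-p)*5,(R.from_matrix(Rm).inv()*A*R.from_matrix(M)).as_rotvec()]
    r=least_squares(f,np.clip(q0,lo+1e-3,hi-1e-3),bounds=(lo,hi)); return r.x,np.abs(r.fun).max()
E
cat > plan.py <<'E'
from kin import *
q0=np.array(D[2][0]); tor=np.array([.4625,-.0895,0]); pad=np.array([.596,-.005,.016])
def h(psi): return np.array([np.cos(np.radians(psi)),np.sin(np.radians(psi)),0])
for th in(55,65,75):
  for pp in range(-90,100,15):
    for pd in ([pp] if 0 else range(-60,76,15)):
      if abs(pp-pd)>60: continue
      q=q0; es=[]; js=[]; 
      for base,psi in((tor-.13*h(pp)+[0,0,.1],pp),(tor-.13*h(pp),pp),(tor,pp),(tor+[0,0,.04],pp),(pad-.14*h(pd)+[0,0,.02],pd),(pad,pd),(pad-.15*h(pd),pd)):
        Rm=tool(psi,th); qn,e=ik(base+[0,0,.203]+.019*Rm[:,2],Rm,q); es.append(e); js.append(np.abs(qn-q).max()); q=qn
        if e>.01: break
      if max(es)<.01: print(th,pp,pd,np.round(js,2),q.round(2))
E
time python3 plan.py
```

```text
55 15 15 [0.67 0.44 0.43 0.27 0.46 0.3  0.25] [-0.14 -0.27 -0.73 -1.05 -0.38 -0.31]
55 15 30 [0.67 0.44 0.43 0.27 0.33 0.29 0.34] [-0.57 -0.04 -0.54 -1.15 -0.92  0.2 ]
55 15 45 [0.67 0.44 0.43 0.27 0.6  0.28 0.31] [-0.63  0.15 -0.35 -1.07 -1.17  0.35]
55 15 60 [0.67 0.44 0.43 0.27 0.82 0.25 0.26] [-0.61  0.31 -0.15 -0.98 -1.38  0.42]
55 15 75 [0.67 0.44 0.43 0.27 1.01 0.21 0.22] [-0.55  0.45  0.07 -0.9  -1.57  0.48]
55 30 15 [0.41 0.28 0.36 0.14 0.79 0.3  0.25] [-0.14 -0.27 -0.73 -1.05 -0.38 -0.31]
55 30 30 [0.41 0.28 0.36 0.14 0.05 0.29 0.34] [-0.57 -0.04 -0.54 -1.15 -0.92  0.2 ]
55 30 45 [0.41 0.28 0.36 0.14 0.22 0.28 0.31] [-0.63  0.15 -0.35 -1.07 -1.17  0.35]
55 30 60 [0.41 0.28 0.36 0.14 0.43 0.25 0.26] [-0.61  0.31 -0.15 -0.98 -1.38  0.42]
55 30 75 [0.41 0.28 0.36 0.14 0.63 0.21 0.22] [-0.55  0.45  0.07 -0.9  -1.57  0.48]
55 45 15 [0.43 0.22 0.29 0.1  0.96 0.3  0.25] [-0.14 -0.27 -0.73 -1.05 -0.38 -0.31]
55 45 30 [0.43 0.22 0.29 0.1  0.29 0.29 0.34] [-0.57 -0.04 -0.54 -1.15 -0.92  0.2 ]
55 45 45 [0.43 0.22 0.29 0.1  0.06 0.28 0.31] [-0.63  0.15 -0.35 -1.07 -1.17  0.35]
55 45 60
[... 6214 characters left out ...]
 0.17 0.16 0.07 0.48 0.29 0.32] [-0.93  0.23 -0.61 -1.48 -1.3   0.81]
75 75 45 [0.67 0.17 0.16 0.07 0.32 0.25 0.27] [-0.86  0.36 -0.38 -1.33 -1.45  0.73]
75 75 60 [0.67 0.17 0.16 0.07 0.15 0.22 0.23] [-0.78  0.49 -0.14 -1.21 -1.61  0.67]
75 75 75 [0.67 0.17 0.16 0.07 0.23 0.18 0.2 ] [-0.68  0.62  0.11 -1.13 -1.79  0.62]
75 90 30 [0.78 0.16 0.21 0.07 0.62 0.29 0.32] [-0.93  0.23 -0.61 -1.48 -1.3   0.81]
75 90 45 [0.78 0.16 0.21 0.07 0.46 0.25 0.27] [-0.86  0.36 -0.38 -1.33 -1.45  0.73]
75 90 60 [0.78 0.16 0.21 0.07 0.29 0.22 0.23] [-0.78  0.49 -0.14 -1.21 -1.61  0.67]
75 90 75 [0.78 0.16 0.21 0.07 0.13 0.18 0.2 ] [-0.68  0.62  0.11 -1.13 -1.79  0.62]
real	0m43.651s
user	0m43.541s
sys	0m0.116s
```

Run:
```python
from kin import *
from station import arm
s=arm.get_state(); Rc=R.from_euler('xyz',s["ee_rot"]); Rt=tool(30,65)
print(np.degrees((R.from_matrix(Rt)*Rc.inv()).as_rotvec()).round(2), (np.array([.365,-.146,.225])-s["eef_pos"]).round(4))
```

```text
[  6.09 -13.89  11.37] [ 0.1269  0.1428 -0.2075]
```

Call:
move_arm --pt "12.7 14.3 -10 0.61 -1.39 1.14" --pt "12.7 14.3 -15 0.61 -1.39 1.14" --pt "12.7 14.3 -20 0.61 -1.39 1.14" --pt "12.7 14.3 -22 0.61 -1.39 1.14" --pt "12.7 14.3 -23 0.61 -1.39 1.14"

```text
t: 2.37
eef_pos: [0.3015, -0.2184, 0.3414]
ee_rot: [3.126, 0.999, -2.73]
force: [0.5, -0.8, -0.2]
width: 0.0878
```

Call:
move_arm --pt "12.7 14.3 -24 0.61 -1.39 1.14" --pt "12.7 14.3 -25 0.61 -1.39 1.14" --pt "12.7 14.3 -25 0.61 -1.39 1.14" --pt "12.7 14.3 -23 0.61 -1.39 1.14" --pt "12.7 14.3 -20 0.61 -1.39 1.14"

```text
t: 2.78
eef_pos: [0.3651, -0.1466, 0.2236]
ee_rot: [3.138, 1.131, -2.62]
force: [0.5, -1.4, -1.2]
width: 0.0877
```

```bash
cat > chk.py <<'E'
from h import *; from kin import tool
s=arm.get_state(); Rc=R.from_euler('xyz',s["ee_rot"])
print("t",s["t"],s["eef_pos"].round(4),"rot err to tool(30,65)",np.degrees((R.from_matrix(tool(30,65))*Rc.inv()).as_rotvec()).round(2),"F",s["force"].round(1),"w",round(s["width"],4))
g=s["eef_pos"]-.019*Rc.as_matrix()[:,2]; print("grasp pt",g.round(4))
E
python3 - <<'E'
from chk import *
a=arm.grab_frame("wrist"); b=arm.grab_frame("side"); r=arm.spot_point("torch","side"); print([(x["xy"],x["score"]) for x in r])
cv2.imwrite("pics/d.png",cv2.resize(np.vstack([a,b])[:,:,::-1],(400*512//512*1,600)))
print(proj("side",g))
E
```

```text
t 2.7833 [ 0.3651 -0.1466  0.2236] rot err to tool(30,65) [ 0.01 -0.2  -0.09] F [ 0.5 -1.4 -1.2] w 0.0877
grasp pt [ 0.3502 -0.1553  0.2317]
[([252.5, 176.7], 0.71), ([249.1, 156.3], 0.68), ([231.6, 246.3], 0.66)]
[148.16304602 167.1929031 ]
```

View pics/d.png

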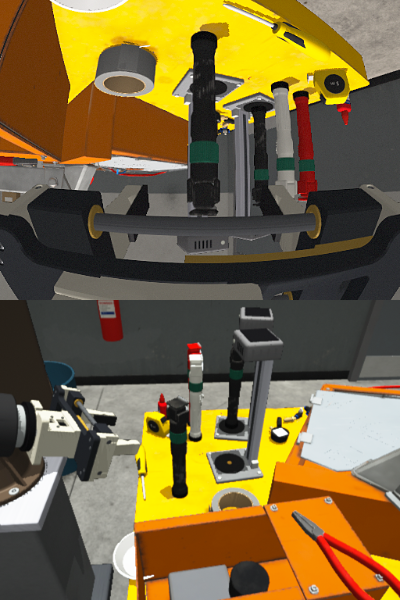

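Call:
move_arm --pt "0 0 -9 0 -0.2 -0.1" --pt "6 3.5 -9 0 0 0" --pt "16 9 -8 0 0 0" --pt "18 10.5 0 0 0 0" --pt "12 7 0 0 0 0"

```text
t: 3.35
eef_pos: [0.418, -0.1177, 0.1989]
ee_rot: [3.141, 1.134, -2.621]
force: [0.1, 0.1, -0.1]
width: 0.0877
```

```bash
cat > wr.py <<'E'
from chk import *
# lateral offset (tool y) and axis of torch from wrist mask
def wray(uv):
    c=arm.calibration("wrist"); K=np.array(c["intrinsics"]); m=np.array(c["mount"])
    d=(np.array(uv)-K[:2,2])/K[0,0]; r=np.hypot(*d); v=np.array([d[0]/r*np.sin(r),-d[1]/r*np.sin(r),-np.cos(r)])
    return m[:3,3],m[:3,:3]@v   # tool frame
def world(uv):
    o,d=wray(uv); A=Rc.as_matrix(); return A@o+s["eef_pos"],A@d
E
python3 - <<'E'
from wr import *
im=arm.grab_frame("wrist"); rs=arm.masks_of("torch","wrist")
cv2.imwrite("pics/e.png",im[:,:,::-1])
c=np.array([.4625,-.0895])
for r in rs[:4]:
    ys,xs=np.where(r["pixels"]); 
    if len(xs)<50: continue
    print(round(r["score"],2),len(xs),xs.min(),xs.max(),ys.min(),ys.max())
    for y in range(ys.min()+4,ys.max(),18):
        e=xs[ys==y]; out=[]
        for u in (e.min(),e.max()+1):
            o,d=world((u-.5,y)); out.append((o,d))
        # bisector ray meets vertical plane through torch centre perpendicular to psi
        d=sum(x[1]/np.linalg.norm(x[1]) for x in out); o=out[0][0]; h=np.array([np.cos(np.pi/6),.5]); l=np.array([-.5,np.cos(np.pi/6)])
        t=(c-o[:2])@h/(d[:2]@h); p=o+t*d; print(y,e.min(),e.max(),"z",p[2].round(3),"lat rel grasp axis mm",((p[:2]-g[:2])@l*1e3).round(1))
print("expected lat",(c-g[:2])@l*1e3, "dist",(c-g[:2])@h*1e3)
E
```

```text
t 3.35 [ 0.418  -0.1177  0.1989] rot err to tool(30,65) [-0.01 -0.03  0.13] F [ 0.1  0.1 -0.1] w 0.0877
grasp pt [ 0.4031 -0.1263  0.2069]
0.92 11511 235 289 21 319
25 246 278 z -0.012 lat rel grasp axis mm -1.0
43 241 283 z 0.011 lat rel grasp axis mm -1.0
61 247 279 z 0.033 lat rel grasp axis mm -0.1
79 244 280 z 0.052 lat rel grasp axis mm -1.0
97 244 281 z 0.071 lat rel grasp axis mm -0.6
115 244 280 z 0.088 lat rel grasp axis mm -1.0
133 244 281 z 0.104 lat rel grasp axis mm -0.6
151 242 283 z 0.12 lat rel grasp axis mm -0.6
169 240 284 z 0.135 lat rel grasp axis mm -1.0
187 241 284 z 0.15 lat rel grasp axis mm -0.6
205 238 286 z 0.164 lat rel grasp axis mm -1.0
223 239 286 z 0.178 lat rel grasp axis mm -0.6
241 240 285 z 0.192 lat rel grasp axis mm -0.6
259 238 288 z 0.207 lat rel grasp axis mm -0.2
277 238 284 z 0.221 lat rel grasp axis mm -1.8Traceback (most recent call last):
  File "<stdin>", line 11, in <module>
    return umr_minimum(a, axis, None, out, keepdims, initial, where)
ValueError: zero-size array to reduction operation minimum which has no identity
```

View pics/e.png

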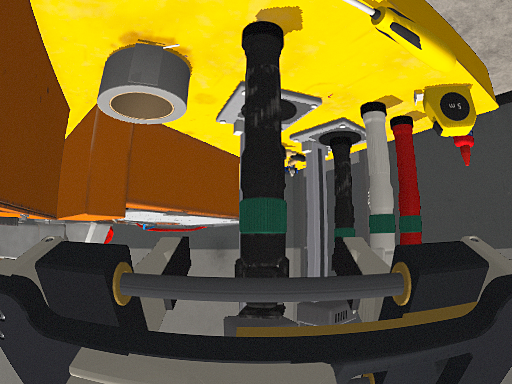

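Call:
move_arm --pt "12 6.8 0 0 0 0" --pt "14 8 0 0 0 0" --pt "14 8 0 0 0 0" --pt "12 6.7 0 0 0 0" --pt "6.5 3.5 0 0 0 0"

```text
t: 3.87
eef_pos: [0.4762, -0.0846, 0.1994]
ee_rot: [-3.139, 1.134, -2.616]
force: [0.0, -0.7, 0.5]
width: 0.0878
```

Run:
```python
from wr import *
im=arm.grab_frame("wrist"); rs=arm.masks_of("torch","wrist"); b=arm.grab_frame("side")
cv2.imwrite("pics/f.png",np.hstack([im[:,:,::-1],b[60:380,60:340,::-1] if 0 else cv2.copyMakeBorder(b[60:380,60:340,::-1],0,64,0,0,0)]))
for r in rs[:1]:
    ys,xs=np.where(r["pixels"]); print(round(r["score"],2),len(xs))
    h=np.array([np.cos(np.pi/6),.5]); l=np.array([-.5,np.cos(np.pi/6)])
    for y in range(ys.min()+4,ys.max(),30):
        e=xs[ys==y]; d=world(((e.min()+e.max())/2,y)); o,d=d; c=np.array([.4625,-.0895])
        t=(c-o[:2])@h/(d[:2]@h); p=o+t*d; print(y,e.min(),e.max(),p[2].round(3),((p[:2]-g[:2])@l*1e3).round(1))
```

```text
t 3.8667 [ 0.4762 -0.0846  0.1994] rot err to tool(30,65) [0.05 0.02 0.03] F [ 0.  -0.7  0.5] w 0.0878
grasp pt [ 0.4613 -0.0932  0.2074]
0.91 17400
4 241 286 0.025 -0.0
34 241 286 0.055 -0.1
64 240 287 0.081 -0.1
94 239 288 0.103 -0.1
124 235 291 0.124 -0.4
154 234 294 0.142 0.2
184 233 294 0.16 -0.1
214 231 297 0.177 0.2
244 233 295 0.194 0.2
274 224 298 0.211 -1.4
304 225 297 0.228 -1.4
```

View pics/f.png

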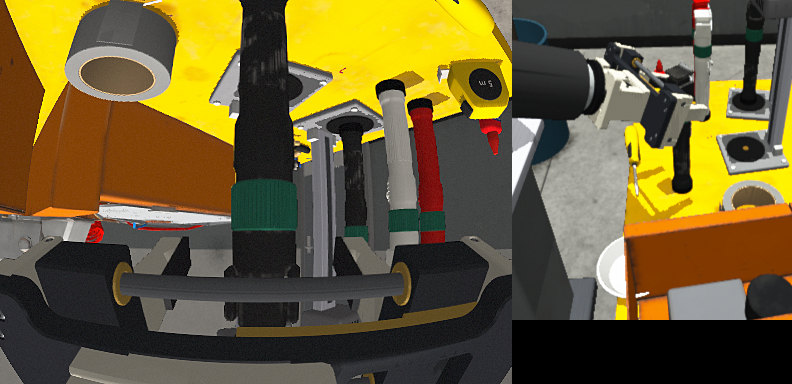

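Call:
move_arm --pt "0 0 0 0 0 0" --pt "0 0 0 0 0 0" --pt "0 0 0 0 0 0" --pt "0 0 0 0 0 0" --pt "0 0 0 0 0 0" --claw 255 --squeeze 25

```text
t: 4.43
eef_pos: [0.4752, -0.0848, 0.1985]
ee_rot: [3.139, 1.134, -2.622]
force: [0.7, -0.1, 0.2]
width: 0.0596
```

Call:
move_arm --pt "0 0 0 0 0 0" --pt "0 0 0 0 0 0" --pt "0 0 0 0 0 0" --pt "0 0 0 0 0 0" --pt "0 0 0 0 0 0"

```text
t: 4.85
eef_pos: [0.4753, -0.0844, 0.1985]
ee_rot: [3.139, 1.134, -2.621]
force: [-0.0, -0.3, -0.9]
width: 0.0403
```

```bash
python3 chk.py
```

```text
t 4.85 [ 0.4753 -0.0844  0.1985] rot err to tool(30,65) [-0.05 -0.06  0.03] F [-0.  -0.3 -0.9] w 0.0403
grasp pt [ 0.4604 -0.093   0.2066]
```

Call:
move_arm --pt "0 0 0 0 0 0" --pt "0 0 0 0 0 0" --pt "0 0 0 0 0 0" --pt "0 0 0 0 0 0" --pt "0 0 0 0 0 0"

```text
t: 5.27
eef_pos: [0.4753, -0.0845, 0.1985]
ee_rot: [3.139, 1.134, -2.621]
force: [-1.0, 0.7, 0.2]
width: 0.04
```

Call:
move_arm --pt "0 0 2 0 0 0" --pt "0 0 5 0 0 0" --pt "0 0 8 0 0 0" --pt "0 0 10 0 0 0" --pt "0 0 10 0 0 0"

```text
t: 5.68
eef_pos: [0.4751, -0.0846, 0.2339]
ee_rot: [3.138, 1.133, -2.623]
force: [-0.4, 0.3, -2.9]
width: 0.0404
```

```bash
cat > tilt.py <<'E'
from wr import *
# two-view torch axis: side and wrist masks
def side_axis():
    b=arm.grab_frame("side"); rs=arm.masks_of("torch","side"); rp=arm.spot_point("torch","side")
    return b,rs,rp
h=np.array([np.cos(np.pi/6),.5]); l=np.array([-.5,np.cos(np.pi/6)])
im=arm.grab_frame("wrist"); rs=arm.masks_of("torch","wrist")
ys,xs=np.where(rs[0]["pixels"])
for y in range(ys.min()+4,250,30):
    e=xs[ys==y]; o,d=world(((e.min()+e.max())/2,y)); t=(g[:2]-o[:2]+.003*h)@h/(d[:2]@h); p=o+t*d; print("wrist",y,p[2].round(3),((p[:2]-g[:2])@l*1e3).round(1),end=' | ')
print()
b,rs,rp=side_axis()
for r in rs:
    ys,xs=np.where(r["pixels"])
    if len(xs)<50: continue
    print("side mask",round(r["score"],2),xs.min(),xs.max(),ys.min(),ys.max())
print("side pts",[(x["xy"],round(x["score"],2)) for x in rp])
bot=np.array([*(g[:2]+.003*h),g[2]-.206]); print("pred bottom px",proj("side",bot),"pred axis at z+.1",proj("side",bot+[0,0,.1]))
cv2.imwrite("pics/side_now.png",cv2.resize(b[40:300,140:400,::-1],(600,600)))
E
python3 tilt.py
```

```text
t 5.6833 [ 0.4751 -0.0846  0.2339] rot err to tool(30,65) [-0.05 -0.1   0.06] F [-0.4  0.3 -2.9] w 0.0404
grasp pt [ 0.4602 -0.0932  0.242 ]
wrist 81 0.12 105.7 | wrist 111 0.144 105.0 | wrist 141 0.165 104.8 | wrist 171 0.185 104.8 | wrist 201 0.204 104.4 | wrist 231 0.223 106.9 | 
side mask 0.91 240 260 68 181
side mask 0.64 212 242 101 239
side mask 0.59 240 257 54 159
side pts [([250.4, 155.7], 0.78), ([252.6, 176.1], 0.65), ([227.8, 234.6], 0.58)]
pred bottom px [229.37362295 232.33354601] pred axis at z+.1 [227.99899847 189.62833813]
```

View pics/side_now.png

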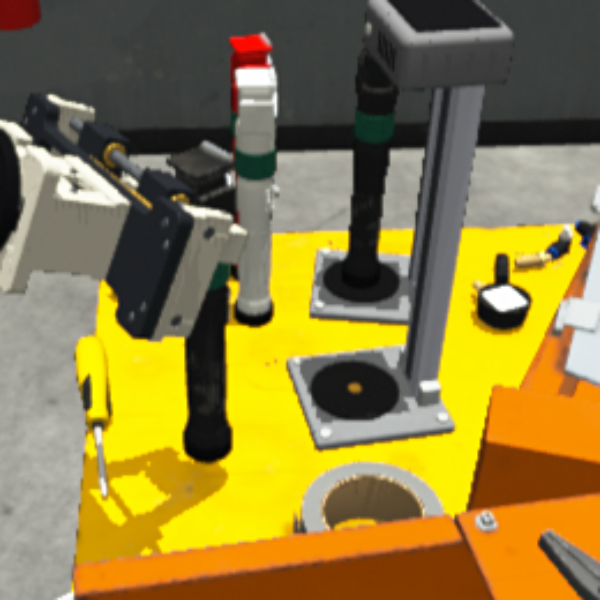

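Call:
move_arm --pt "4 2.6 -1 0 0 0" --pt "7 4.5 -2 0 0 0" --pt "10 6.5 -3 0 0 0" --pt "10 6.5 -3 0 0 0" --pt "10 6.5 -1 0 0 0"

```text
t: 6.35
eef_pos: [0.517, -0.0573, 0.2224]
ee_rot: [3.135, 1.133, -2.626]
force: [-0.4, -0.4, -2.0]
width: 0.0401
```

Call:
move_arm --pt "11 7.1 0 0 0 0" --pt "11 7.1 0 0 0 0" --pt "11 7.1 0 0 0 0" --pt "11 7.1 0 0 0 0" --pt "11 7.1 0 0 0 0"

```text
t: 6.77
eef_pos: [0.5721, -0.0215, 0.2226]
ee_rot: [3.135, 1.133, -2.624]
force: [0.2, -0.2, -2.5]
width: 0.04
```

Call:
move_arm --pt "11 7.1 0 0 0 0" --pt "10 6.5 0 0 0 0" --pt "8 5.2 0 0 0 0" --pt "5 3.2 0 0 0 0" --pt "3 1.9 0 0 0 0"

```text
t: 7.18
eef_pos: [0.6087, 0.0023, 0.2229]
ee_rot: [3.137, 1.133, -2.622]
force: [0.3, 0.5, -2.9]
width: 0.0401
```

```bash
python3 tilt.py | grep -v "^wrist"
python3 - <<'E'
from wr import *
cv2.imwrite("pics/side_now2.png",cv2.resize(arm.grab_frame("side")[0:260,140:400,::-1],(600,600)))
p=g[:2]+.0035*np.array([.866,.5]); print("torch axis",p)
for n in("side",): print(proj(n,[*p,.0255]),"pad",proj(n,[.597,-.005,.014]))
E
```

```text
t 7.1833 [0.6087 0.0023 0.2229] rot err to tool(30,65) [-0.07 -0.11 -0.  ] F [ 0.3  0.5 -2.9] w 0.0401
grasp pt [ 0.5938 -0.0063  0.231 ]
t 7.2833 [0.6084 0.0019 0.2231] rot err to tool(30,65) [-0.05 -0.09  0.  ] F [ 0.3 -0.5 -3. ] w 0.04
grasp pt [ 0.5935 -0.0067  0.2312]
torch axis [ 0.59654644 -0.00497299]
[293.57163955 203.43663796] pad [293.39359464 207.71622192]Traceback (most recent call last):
  File "tilt.py", line 10, in <module>
    e=xs[ys==y]; o,d=world(((e.min()+e.max())/2,y)); t=(g[:2]-o[:2]+.003*h)@h/(d[:2]@h); p=o+t*d; print("wrist",y,p[2].round(3),((p[:2]-g[:2])@l*1e3).round(1),end=' | ')
                             ~~~~~^^
    return umr_minimum(a, axis, None, out, keepdims, initial, where)
ValueError: zero-size array to reduction operation minimum which has no identity
```

View pics/side_now2.png

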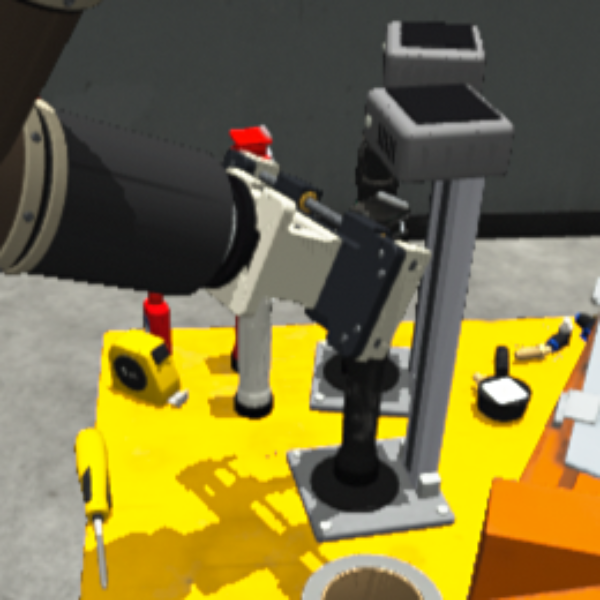

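Call:
move_arm --pt "0 0 -2 0 0 0" --pt "0 0 -2.5 0 0 0" --pt "0 0 -2 0 0 0" --pt "0 0 -1.5 0 0 0" --pt "0 0 -1 0 0 0"

```text
t: 7.75
eef_pos: [0.6081, 0.0012, 0.2141]
ee_rot: [3.138, 1.134, -2.622]
force: [0.2, -0.4, -2.0]
width: 0.0401
```

```bash
python3 chk.py
python3 - <<'E'
from h import *
b=save("side","s3",1); w=arm.grab_frame("wrist")
cv2.imwrite("pics/s3.png",np.hstack([cv2.resize(w[:,:,::-1],(400,300)),cv2.resize(b[130:250,220:380,::-1],(400,300))]))
E
```

```text
t 7.75 [0.6081 0.0012 0.2141] rot err to tool(30,65) [-0.05 -0.08  0.07] F [ 0.2 -0.4 -2. ] w 0.0401
grasp pt [ 0.5932 -0.0074  0.2222]
```

View pics/s3.png

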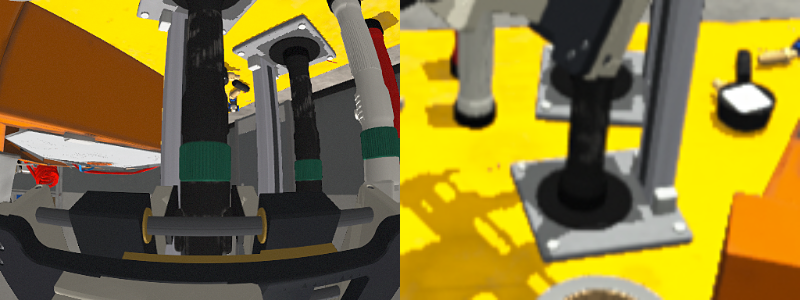

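Call:
move_arm --pt "0 0 -0.7 0 0 0" --pt "0 0 -0.7 0 0 0" --pt "0 0 -0.6 0 0 0" --pt "0 0 0 0 0 0" --pt "0 0 0 0 0 0"

```text
t: 8.27
eef_pos: [0.6084, 0.0014, 0.2127]
ee_rot: [3.139, 1.134, -2.621]
force: [-0.2, 0.1, -2.8]
width: 0.0401
```

Call:
move_arm --pt "0 0 -0.5 0 0 0" --pt "0 0 0 0 0 0" --pt "0 0 -0.5 0 0 0" --pt "0 0 0 0 0 0" --pt "0 0 0 0 0 0"

```text
t: 8.68
eef_pos: [0.6089, 0.0015, 0.2126]
ee_rot: [3.141, 1.136, -2.619]
force: [0.2, -0.5, 5.4]
width: 0.0401
```

Call:
move_arm --pt "0 0 0.4 0 0 0" --pt "0 0 0 0 0 0" --pt "0 0 0 0 0 0" --pt "0 0 0 0 0 0" --pt "0 0 0 0 0 0"

```text
t: 9.1
eef_pos: [0.6087, 0.0015, 0.2126]
ee_rot: [3.14, 1.135, -2.62]
force: [0.1, 0.4, 5.3]
width: 0.04
```

Call:
move_arm --pt "0 0 0 0 0 0" --pt "0 0 0 0 0 0" --pt "0 0 0 0 0 0" --pt "0 0 0 0 0 0" --pt "0 0 0 0 0 0" --claw 30

```text
t: 9.52
eef_pos: [0.6081, 0.0015, 0.2115]
ee_rot: [3.138, 1.133, -2.622]
force: [-0.3, -0.6, 0.8]
width: 0.068
```

Call:
move_arm --pt "0 0 0 0 0 0" --pt "0 0 0 0 0 0" --pt "0 0 0 0 0 0" --pt "0 0 0 0 0 0" --pt "0 0 0 0 0 0"

```text
t: 9.93
eef_pos: [0.6083, 0.0014, 0.212]
ee_rot: [3.139, 1.134, -2.621]
force: [-0.0, 0.9, -0.0]
width: 0.0774
```

```bash
python3 chk.py
python3 - <<'E'
from h import *
b=arm.grab_frame("side"); w=arm.grab_frame("wrist")
cv2.imwrite("pics/s4.png",np.hstack([cv2.resize(w[:,:,::-1],(400,300)),cv2.resize(b[40:250,160:440,::-1],(400,300))]))
E
```

```text
t 9.9333 [0.6083 0.0014 0.212 ] rot err to tool(30,65) [-0.04 -0.05  0.04] F [-0.   0.9 -0. ] w 0.0774
grasp pt [ 0.5934 -0.0072  0.22  ]
```

View pics/s4.png

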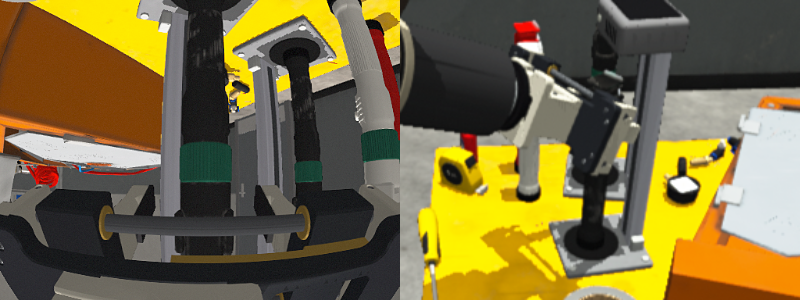

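Call:
move_arm --pt "-5 -2.9 0 0 0 0" --pt "-9 -5.2 0 0 0 0" --pt "-12 -7 0 0 0 0" --pt "-16 -9.2 0 0 0 0" --pt "-18 -10.4 0 0 0 0"

```text
t: 10.45
eef_pos: [0.5471, -0.0334, 0.2119]
ee_rot: [3.139, 1.134, -2.62]
force: [-0.6, -0.8, -0.6]
width: 0.0775
```

Call:
move_arm --pt "-20 -11.5 0 0 0 0" --pt "-20 -11.5 0 0 0 0" --pt "-20 -11.5 0 0 0 0" --pt "-15 -8.7 0 0 0 0" --pt "-8 -4.6 0 0 0 0"

```text
t: 10.87
eef_pos: [0.4633, -0.0819, 0.2118]
ee_rot: [3.139, 1.133, -2.622]
force: [0.1, -1.1, -0.0]
width: 0.0775
```

```bash
python3 chk.py
python3 - <<'E'
from h import *
b=arm.grab_frame("side"); w=arm.grab_frame("top")
for n in("side","top"): print(n,[(np.round(x["xy"],1).tolist(),round(x["score"],2),onplane(n,x["xy"],.014).round(3).tolist()) for x in arm.spot_point("torch",n)])
cv2.imwrite("pics/s5.png",np.hstack([cv2.resize(w[60:270,120:400,::-1],(400,300)),cv2.resize(b[40:250,160:440,::-1],(400,300))]))
E
```

```text
t 10.8667 [ 0.4633 -0.0819  0.2118] rot err to tool(30,65) [-0.02 -0.08  0.1 ] F [ 0.1 -1.1 -0. ] w 0.0775
grasp pt [ 0.4484 -0.0904  0.2199]
side [([290.9, 211.6], 0.94, [0.59, -0.017, 0.014]), ([250.7, 156.8], 0.94, [0.523, 0.189, 0.014]), ([251.9, 176.0], 0.73, [0.52, 0.11, 0.014])]
top [([265.4, 150.9], 0.88, [0.603, -0.001, 0.014]), ([212.3, 181.2], 0.62, [0.528, 0.126, 0.014]), ([179.8, 182.7], 0.58, [0.524, 0.204, 0.014])]
```

View pics/s5.png

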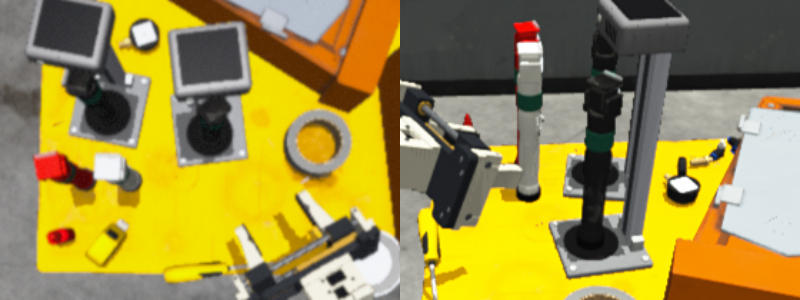

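```bash
python3 -c "
from station import arm
print(arm.job_done())"
```

```text
the job is handed in; nothing more can be done
None
```

The loose black torch is now standing upright on the free stand's pad, under the head. It is released, and the job was handed in at about 11 s. I gripped it about 206 mm up with the tool leaning back 65°, carried it straight over and lowered it until the force reading showed contact. Then I opened the fingers and backed off about 165 mm.

- **Position:** The last pictures show the torch upright, with the boot well inside the pad. The arm's position at release puts the torch axis at about (0.596, -0.005), against a pad centre of (0.597, -0.005).
- **Disagreement between cameras:** The networks put the foot at (0.590, -0.017) from the side and (0.603, -0.001) from above. They disagreed by about as much on the pad itself earlier. The larger offset, from the side view, is about 14 mm and inside the 20 mm margin.
- **Other things in the scene:** The spare torch and the red and white look-alikes are still standing, and the tape, tape measure and bottle look undisturbed.
- **Failed checks:** One wrist-camera check of how straight the torch hung picked up the wrong torch, and the next run of it crashed. I judged that from the side view instead.

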